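Load-test a stylus by thumbwheel

ROBOT

A 6-joint arm with a two-finger parallel gripper is mounted at the origin on the work surface. World frame = base frame: x ahead of the robot, y to its left, z up, the work surface at z = 0. Lengths are in m, angles in rad, forces in N, time in s.
With the tool pointing down it reaches from about 0.3 to 0.775 m from the base axis. Payload 14.6 kg.
Tool frame: the origin (TCP) lies on the centre line of the jaws, within the pads' length; the fingertips stand 19 mm ahead of it and the grasp point (between the pads) is the TCP; y points along the fingers, x is the direction in which the jaws open and shut, and the axes are right-handed (so a half turn about y gives the same grasp; the last joint's range is limited). The gripper opens to 94 mm and grips with 3 to 60 N. Pads are 16 mm wide; open, the fingers measure 119 mm over their backs; the gripper's body (75 mm by 177 mm) begins 78 mm behind the grasp point.
Start: joints at [1.193, 0.3, 1.521, -0, 1.321, -0.067], TCP at [0.168, 0.524, 0.224] pointing down, gripper open.
Joint ranges: [-3.03, 3.03], [-0.79, 2.21], [0.23, 2.52], [-1.04, 4.18], [0, 3.07], [-2.55, 2.55]. Speed limits (rad/s): [2.22, 2.22, 2.57, 3.14, 3.14, 3.14].

INTERFACE

Orientations are given as [roll, pitch, yaw] about the fixed x, y, z axes, in that order (R = Rz(yaw) Ry(pitch) Rx(roll)).
In Python, from station import ctrl, optics gives the robot as it stands.
- The arm moves only by the tool jog_arm, never from a script. Its argument "targets" is a list of rows, each a list of 3 entries, a list of its own where there are three numbers: the finger opening in cm, from 0 to 9.4, then the shift along the tool's x, y, z in cm, then the turn about the tool's y in rad. A call has 1 to 10 rows; each row is the pose to reach, as a shift and turn from the pose commanded when the call began, along the tool's axes at that moment; what a row does not reach only later rows make up. A row lasts 1/10 s, in which the tool goes at most 50 mm and 8.59 degrees, less where a joint would pass 70% of its speed; a pose out of reach is approached as far as the arm can. A call with a gripper value outside its range is refused whole. The fingers move at their own pace and stop on an object; "grip_force" is the grip in N (left out, the last holds). Time passes only in rows, so rows that repeat a pose let the fingers close. It gives the time, the measured TCP pose, the force and the opening at its end, in the units of the state.
- ctrl.get_obs(): the state, without advancing time (a new reading comes with each control period).
- optics.camera(name): name is "scene" or "side" or "wrist"; returns a dict with "img" (384x512x3 uint8, red, green, blue), "range_z" (384x512 float32, m along the optical axis (not along the pixel's ray), 0 where there is no reading), "camera_matrix" (3x3 intrinsics, pixels), "k1" (the pictures are not rectified: a ray, as slopes to the right and down, at radius r is drawn at 1 + k1 r^2 times it, then the intrinsics apply), "world_to_cam" (4x4, takes a point from world to camera coordinates); the wrist camera has in their place "mount" (4x4, takes a point from camera to tool coordinates, whose origin is the TCP and whose axes are the tool frame's). Camera axes: x right, y up, looking along -z (the intrinsics and any distortion apply to the point x, -y, -z); pixel columns grow to the right and rows downward; lengths in m; the calibration is good to about 2 mm. A picture is of the moment at which its call begins: read the wrist's pose just before it.
- ctrl.hand_in(): hands the job in, once; it reports no verdict.
The state is a dict: "time_s": time; "qpos": joint angles; "joint_vel": joint speeds; "tau": joint torques, N m; "ee_pos": TCP position; "eef_rot": TCP orientation; "force": force on the tool from outside, world axes, zero at the start; "moment": the same for the moment, N m; "grip_width": finger opening in m.
Only numpy, scipy, OpenCV 4.12 (cv2) and the standard library are available. Lean on these libraries where they do the work, as an engineer would, in place of code of your own. Each camera call takes 0.05 s, during which the arm holds its last target. There are 200 camera calls.

TASK

Take the stylus with the orange band from the clear tray and lay it in the two black V-rests of the load tester, its nib towards the gauge. Then roll the tester's recessed orange thumbwheel with a fingertip until the gauge needle stands in the green sector, and leave it so with the stylus held in the tester. Press lightly (never 20 N or more on the tester), do not touch the plunger or let the needle reach the red, and leave the other things where they are.

Things in the scene. Friction and masses are not known exactly. Their poses are not given: they have to be found in the camera images.
- tester: the load tester, fixed to the bench: aluminium base plate 360 x 80 mm, 12 mm thick. Origin on the bench, midway between its V-rests; x points along the resting stylus from the thumbwheel housing to the gauge, z up. Grey housing x = -152 to -80 mm, 60 mm wide, top 55 mm high. White gauge block x = 96 to 186 mm, 84 mm wide, 58 mm high, dial on top (needle 63 mm high).
- rest (a point): where the middle of the stylus belongs: midway between the two V-rests, 45 mm above the bench. The black 90-degree rests are 20 mm long, at tester x = -45 and +45 mm, 23 mm wide at the mouth, 49 mm high; only the 12 mm base plate lies between them. A stylus laid here ends 5 mm short of the housing and 5 mm short of the plunger.
- slot (a point): centre of the wheel slot in the housing's top, 55 mm above the bench (tester x = -121). The unyielding orange thumbwheel, radius 20 mm, 12 mm wide, axis level along tester y, shows only its uppermost rim: its top stands 3 to 7 mm above this point, different each time and not measured, so feel for it. Turning takes 3 to 4 N along the rim; below about 6 N of pressure a fingertip may slip.
- wheel (a joint): thumbwheel angle, rad, 0 to 3.7, starting at 0 to 0.5; it grows as its top rolls towards the gauge (tester +x), driving a steel pusher, hidden in the housing 5 to 10 mm behind a stylus laid at rest, out against its tail, 8 mm per rad (0.4 mm per mm of rim); rolled back it draws the pusher back. It stays where it is left.
- plunger: the gauge's sprung plunger, 14 mm brass face looking to tester -x. Origin at the centre of that face, at tester x = 80 mm when free. It yields 1 mm per 0.9 N.
- needle (a joint): gauge needle angle, rad: 0 with the plunger free, grows clockwise seen from above by 0.25 rad per mm of plunger travel. Green sector 0.75 to 1.25, red from 1.6.
- stylus_mid (a point): middle of the stylus to test (the only one with an orange band): white, round, 150 mm long, 10 mm thick, 25 g. x axis along it towards its nib.
- stylus_nib (a point): the point of that stylus's nib, 75 mm from the middle; the grey nib tapers from 10 to 4 mm over the last 13 mm.
- stylus: the same stylus; origin at its middle, x towards the nib.
- tray: clear plastic tray 190 x 180 mm, fixed, rim 14 mm high, origin on the bench under its centre, x along the styluses towards their nibs. Three places at y = -50, 0 and +50 mm, each with two V-rests 16 mm long at x = -50 and +50 mm; the styluses lie with their axes 36 mm above the bench. The place of the orange-banded one varies.
- stylus_b: one of two other white styluses in the tray, same size, grey band; origin at its middle, x to the nib. Leave alone.
- stylus_c: the other one, grey band; origin at its middle, x to the nib. Leave alone.
- solvent: white solvent jar with steel cap, 56 mm wide, 100 mm tall, origin under its centre. Leave alone.
- tape: yellow ring-shaped roll, 84 mm wide, 22 mm tall, lying flat, origin under its centre. Leave alone.
- driver: screwdriver 160 mm long lying on the bench. Leave alone.
- weight: brass weight 32 mm wide, 42 mm tall, origin under its centre. Leave alone.
There are look-alikes about, which are no part of the job. Leave any pink or turquoise look-alike of the stylus alone.

How it is judged:
By the outcome, as a careful person would: the job done as asked, in the order asked, and still so for the second after the job is handed in, with the robot touching nothing.
It also fails if it takes over 59 s, if anything falls off the work surface, if the arm or the gripper's body presses on something with over 40 N, if the wrist force passes 120 N, or if a joint passes its speed limit or range.

## Working session

There is one attempt and no reset: what is moved stays moved. The work goes in short steps, Python scripts to look and compute and a tool call to move; the robot and the scene stay as the last step left them, time stands still between calls to the robot, and variables do not carry over. Pictures are saved under pics/ and viewed, about 8 in all and at most 12, crops included, and the job is handed in when it is done.

Besides the shell and the picture viewer there is one more tool, called after ">>>" in YAML: its name, and indented under it one key for each argument. jog_arm: Moves the arm, as the interface text tells. Its arguments: {"type":"object","properties":{"targets":{"type":"array","items":{"type":"array"}},"grip_force":{"type":"number"}},"required":["targets"]}

```bash
mkdir -p pics; ls; cat > h.py <<'E'
import numpy as np, cv2
from station import ctrl, optics
from scipy.spatial.transform import Rotation as Ro
def cam(name):
    o=ctrl.get_obs(); c=optics.camera(name)
    if name=='wrist':
        T=np.eye(4); T[:3,:3]=Ro.from_euler('xyz',o['eef_rot']).as_matrix(); T[:3,3]=o['ee_pos']
        c['c2w']=T@c['mount']
    else: c['c2w']=np.linalg.inv(c['world_to_cam'])
    return c
def cloud(c):
    K=c['camera_matrix']; d=c['range_z']; h,w=d.shape
    u,v=np.meshgrid(np.arange(w),np.arange(h))
    p=np.stack([u,v],-1).astype(np.float64).reshape(-1,1,2)
    s=cv2.undistortPoints(p,K,np.array([c['k1'],0,0,0.])).reshape(h,w,2)
    P=np.stack([s[...,0]*d,-s[...,1]*d,-d,np.ones_like(d)],-1)@c['c2w'].T
    return P[...,:3],s
def ray_z(c,uv,z):
    s=cv2.undistortPoints(np.array(uv,float).reshape(-1,1,2),c['camera_matrix'],np.array([c['k1'],0,0,0.])).reshape(-1,2)
    d=np.c_[s[:,0],-s[:,1],-np.ones(len(s))]@c['c2w'][:3,:3].T
    o=c['c2w'][:3,3]; return o+d*((np.broadcast_to(z,len(s))-o[2])/d[:,2])[:,None]
def save(name,img,s=1): cv2.imwrite(f'pics/{name}.png',cv2.resize(img[...,::-1],None,fx=s,fy=s,interpolation=cv2.INTER_CUBIC))
E
python3 - <<'E'
from h import *
import pickle
print(ctrl.get_obs())
for n in('scene','side','wrist'):
    c=cam(n); pickle.dump(c,open(n+'.pkl','wb')); save(n+'0',c['img'],1.5 if n=='scene' else 1); print(n,c['c2w'].round(3),c['k1'])
E
```

```text
pics
{'time_s': 0.0, 'qpos': array([ 1.19341908e+00,  3.00457335e-01,  1.52159006e+00,  1.90952706e-05,
        1.32068411e+00, -6.66081329e-02]), 'joint_vel': array([-4.74074396e-05,  1.06016661e-03, -2.82047742e-05, -5.30706473e-04,
       -1.02673631e-03, -4.01634954e-04]), 'tau': array([ 5.43309987e-03, -5.31813169e+01, -3.52746499e+01,  7.11041735e-02,
        2.42605212e-02, -7.72199337e-05]), 'ee_pos': array([0.16809883, 0.52342932, 0.22389007]), 'eef_rot': array([-1.57070207e+00,  1.13509103e-03,  1.26002253e+00]), 'force': array([-0.37136214, -0.28837024, -1.23557137]), 'moment': array([-3.12837743e-02,  8.51278812e-05,  1.68136947e-03]), 'grip_width': 0.0943080390207177}
scene [[ 0.234 -0.694  0.681  1.268]
 [ 0.972  0.165 -0.166 -0.17 ]
 [ 0.003  0.701  0.713  0.864]
 [ 0.     0.     0.     1.   ]] -0.06237461226411748
side [[-0.928  0.261 -0.267  0.246]
 [-0.374 -0.635  0.676  0.713]
 [ 0.007  0.727  0.687  0.782]
 [ 0.     0.     0.     1.   ]] -0.09619186725350481
wrist [[ 0.306 -0.916 -0.261  0.093]
 [ 0.952  0.294  0.085  0.549]
 [-0.001 -0.275  0.962  0.384]
 [ 0.     0.     0.     1.   ]] -0.04313638810911141
```

View pics/scene0.png

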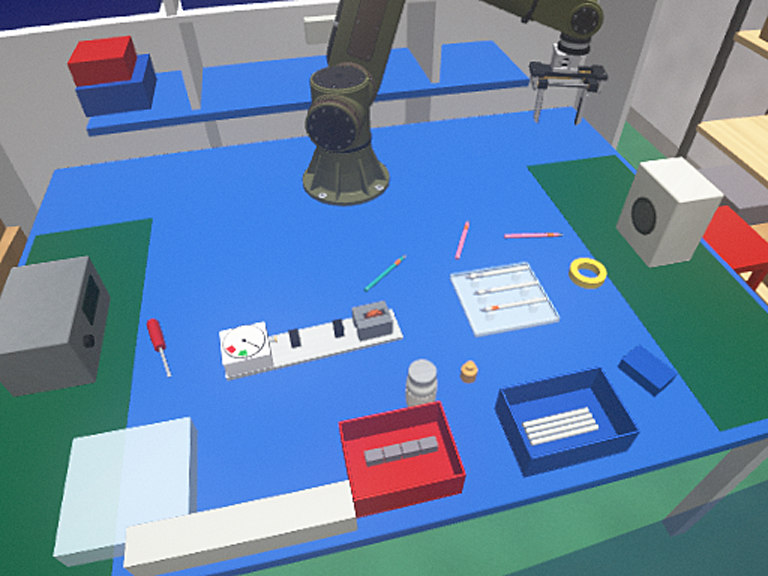

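The scene shows the gauge at (245,345), the housing with its wheel at (373,318), the V-rests at (294,338) and (338,327), and the tray at (505,298). There are three white styluses in the tray. The front one at (513,303) seems to carry the orange band. Pink ones lie at (463,240) and (533,236) and a turquoise one at (385,272); none of these is in the tray. I'll confirm in an enlarged crop.

```bash
python3 - <<'E'
from h import *
import pickle
c=pickle.load(open('scene.pkl','rb')); im=c['img']
a=cv2.resize(im[170:226,296:376],None,fx=8,fy=8,interpolation=cv2.INTER_CUBIC)[:, :640]
b=cv2.resize(im[195:260,140:275],(640,308),interpolation=cv2.INTER_CUBIC) # 4.74x
save('crop1',cv2.resize(np.vstack([a,b]),(480,567)))
print(a.shape)
s=pickle.load(open('side.pkl','rb')); save('side1',s['img'],1.5)
# depth-derived masks
P,_=cloud(c)
for nm,(z0,z1),(r0,r1,c0,c1) in [('gauge top',(.052,.064),(205,255,140,190)),('housing top',(.05,.062),(195,230,230,270))]:
    m=np.zeros(P.shape[:2],bool); m[r0:r1,c0:c1]=1; m&=(P[...,2]>z0)&(P[...,2]<z1)
    q=P[m]; r=cv2.minAreaRect(q[:,:2].astype(np.float32)*1000); print(nm,len(q),q.mean(0).round(4),np.median(q[:,2]).round(4),r)
E
```

```text
(448, 640, 3)
gauge top 684 [ 0.5865 -0.3001  0.0603] 0.0608 ((580.1876831054688, -292.75164794921875), (88.4518814086914, 105.36734008789062), 3.5761401653289795)
housing top 350 [ 0.5682 -0.043   0.0547] 0.0545 ((565.6044921875, -41.96083450317383), (62.505550384521484, 72.48175811767578), 4.059123516082764)
```

View pics/crop1.png

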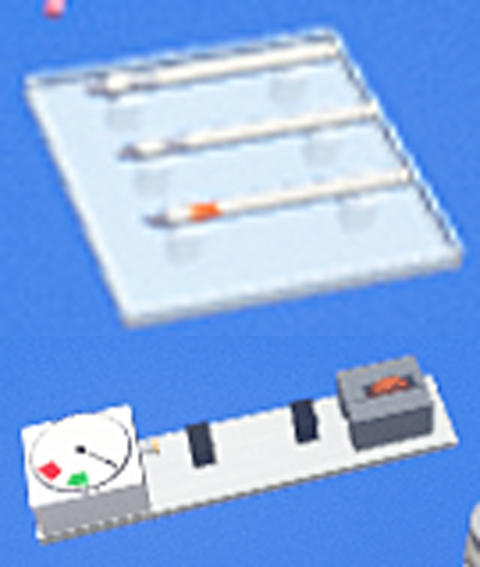

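View pics/side1.png

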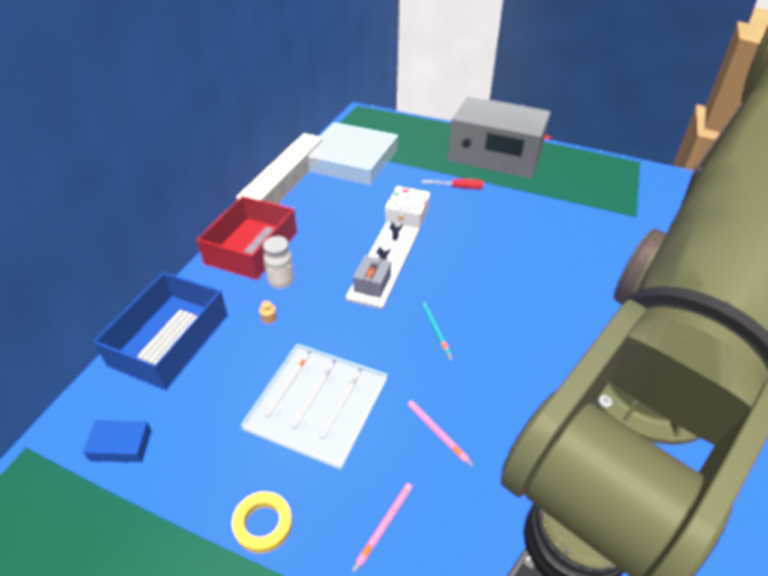

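The crop confirms it: the orange band at (205,211) is on the front white stylus, with its grey nib at the left (147,219). The other two in the tray have grey bands. In the side view the pink and turquoise ones lie outside the tray. Next I'll localise the stylus and tester and work out the shift to a hover.

```bash
cat >> h.py <<'E'
def shift(p,yaw=None):
    "tool-axis shift (cm) and turn to a world TCP p, jaw yaw"
    o=ctrl.get_obs(); R=Ro.from_euler('xyz',o['eef_rot']).as_matrix()
    y0=np.arctan2(R[1,0],R[0,0]); t=0 if yaw is None else -(yaw-y0)
    print('now',o['ee_pos'].round(4),'yaw',round(y0,4),'-> shift cm',(R.T@(np.array(p)-o['ee_pos'])*100).round(2),'turn',round(t,3),'t',round(o['time_s'],2))
E
python3 - <<'E'
from h import *
import pickle
c=pickle.load(open('scene.pkl','rb')); 
n,t=ray_z(c,[(320.5,206.5),(364,199.2)],.036)
print('nib',n,'tail',t,'len',np.linalg.norm(n-t),'mid',(n+t)/2,'yaw',np.degrees(np.arctan2(*(n-t)[1::-1])))
q=lambda u,v:(140+u/3.555,195+(v-336)/3.555)
r=ray_z(c,[q(200,428),q(303,404)],.049); print('rests',r, (r[0]+r[1])/2,np.linalg.norm(r[0]-r[1]))
m=(n+t)/2
shift([m[0],m[1],.20],0.0)
E
```

```text
nib [0.5908588  0.18539309 0.036     ] tail [0.59385435 0.33345091 0.036     ] len 0.14808812582008216 mid [0.59235658 0.259422   0.036     ] yaw -91.15906659528326
rests [[ 0.57020028 -0.20088027  0.049     ]
 [ 0.56389257 -0.11231045  0.049     ]] [ 0.56704642 -0.15659536  0.049     ] 0.08879414073378267
now [0.1681 0.5235 0.224 ] yaw 1.26 -> shift cm [-12.17   2.41 -48.46] turn 1.26 t 0.15
```

>>> jog_arm:
  targets:
    - [3.0,[-1.2,0.2,-4.8],0.15]
    - [3.0,[-2.4,0.4,-9.6],0.29]
    - [3.0,[-3.6,0.7,-14.5],0.43]
    - [3.0,[-4.8,0.9,-19.4],0.57]
    - [3.0,[-6.1,1.2,-24.2],0.71]
    - [3.0,[-7.3,1.4,-29.0],0.85]
    - [3.0,[-8.5,1.7,-33.9],0.99]
    - [3.0,[-9.7,1.9,-38.8],1.13]
    - [3.0,[-11.0,2.2,-43.6],1.25]
    - [3.0,[-12.2,2.4,-48.5],1.26]

```text
time_s: 1.15
ee_pos: [0.5926, 0.2585, 0.2001]
eef_rot: [-1.571, 0.001, -0.005]
force: [0.3, -0.0, 0.3]
grip_width: 0.0297
```

>>> jog_arm:
  targets:
    - [3.0,[0,0,0],0]
    - [3.0,[0,0,0],0]

```text
time_s: 1.35
ee_pos: [0.5914, 0.2594, 0.1996]
eef_rot: [-1.571, 0.001, -0.001]
force: [-0.0, 0.2, -0.3]
grip_width: 0.03
```

```bash
python3 - <<'E'
from h import *
import pickle
c=cam('wrist'); pickle.dump(c,open('w1.pkl','wb')); save('w1',c['img'],1.5); o=ctrl.get_obs(); print(o['ee_pos'],o['eef_rot'],o['joint_vel'].round(3),o['time_s'],o['grip_width'])
im=c['img'].astype(int); P,_=cloud(c)
hs=cv2.cvtColor(c['img'],cv2.COLOR_RGB2HSV)
m=(hs[...,0]<15)&(hs[...,1]>150)&(hs[...,2]>120); v,u=np.nonzero(m); print(len(u),u.mean(),v.mean(),P[m].mean(0))
E
```

```text
[0.59075165 0.26025956 0.20010532] [-1.57094055e+00  8.58077235e-04  1.03073993e-04] [ 0.024 -0.022  0.009  0.     0.    -0.   ] 1.4 0.029976367302984586
525 345.09714285714284 311.8438095238095 [0.7386941  0.06026589 0.03397183]
```

View pics/w1.png

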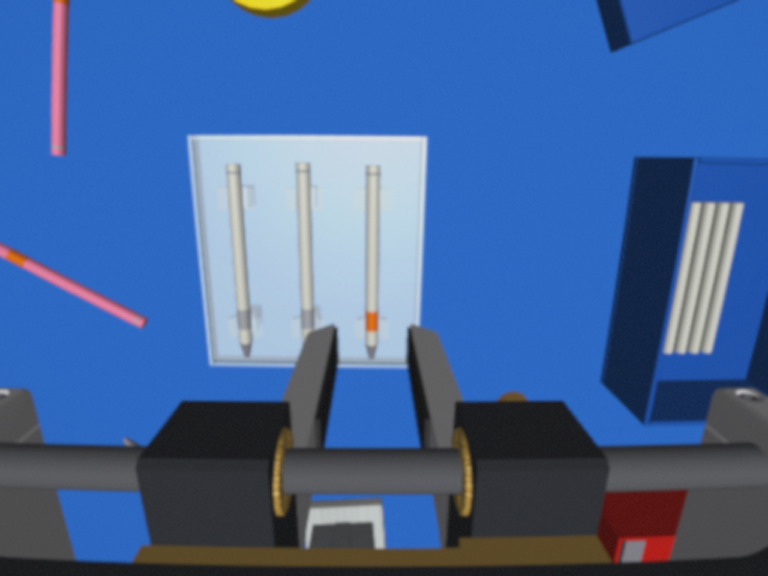

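The wrist picture shows the banded stylus at x≈372, from its tail at (373,166) to its nib at (371.5,357), with the orange band at (371,321). It is centred between the fingers.

```bash
python3 - <<'E'
from h import *
import pickle
c=pickle.load(open('w1.pkl','rb'))
t,n=ray_z(c,[(373/1.5,166/1.5),(371.5/1.5,357/1.5)],.036)
m=(n+t)/2; yaw=np.arctan2(*(n-t)[1::-1]); print(t,n,m,np.linalg.norm(n-t),np.degrees(yaw))
a,b=ray_z(c,[(372.5/1.5,200/1.5),(371.5/1.5,310/1.5)],.041); print('axis pts',a,b)
shift([m[0],m[1],.037],yaw+np.pi/2)
E
```

```text
[0.59329367 0.33245566 0.036     ] [0.59194155 0.1839569  0.036     ] [0.59261761 0.25820628 0.036     ] 0.14850492351580624 -90.52167864511678
axis pts [0.59290089 0.30895754 0.041     ] [0.59202722 0.22574922 0.041     ]
now [0.5908 0.2603 0.2001] yaw 0.0001 -> shift cm [ 0.2  16.31 -0.2 ] turn 0.009 t 1.4
```

>>> jog_arm:
  targets:
    - [3.0,[0.1,4.0,-0.1],0]
    - [3.0,[0.1,8.0,-0.1],0]
    - [3.0,[0.1,11.0,-0.1],0]
    - [3.0,[0.1,13.5,-0.1],0]
    - [3.0,[0.1,15.0,-0.1],0]
    - [3.0,[0.1,16.0,-0.1],0]
    - [3.0,[0.1,16.3,-0.1],0]
    - [3.0,[0.1,16.3,-0.1],0]

```text
time_s: 2.2
ee_pos: [0.5924, 0.2594, 0.0382]
eef_rot: [-1.57, -0.001, 0.0]
force: [0.5, -0.8, 0.5]
grip_width: 0.0303
```

>>> jog_arm:
  targets:
    - [0.6,[0,0,0],0]
    - [0.6,[0,0,0],0]
    - [0.6,[0,0,0],0]
    - [0.6,[0,0,0],0]
    - [0.6,[0,0,0],0]
    - [0.6,[0,0,0],0]
  grip_force: 15

```text
time_s: 2.8
ee_pos: [0.5914, 0.2592, 0.0381]
eef_rot: [-1.571, 0.002, 0.0]
force: [-9.8, -1.3, 7.4]
grip_width: 0.0094
```

>>> jog_arm:
  targets:
    - [0.6,[0,-0.5,0],0]
    - [0.6,[0,-2.0,0],0]
    - [0.6,[0,-5.0,0],0]
    - [0.6,[0,-9.0,0],0]
    - [0.6,[0,-13.0,0],0]
    - [0.6,[0,-13.0,0],0]

```text
time_s: 3.4
ee_pos: [0.5944, 0.2598, 0.1753]
eef_rot: [-1.567, -0.01, -0.0]
force: [0.1, 0.2, 0.0]
grip_width: 0.0093
```

```bash
python3 - <<'E'
from h import *
print(ctrl.get_obs()['grip_width'])
yaw=-np.pi/2+.071
shift([.567,-.157,.17],0.071)
E
```

```text
0.009299567141946699
now [0.5944 0.2598 0.1753] yaw -0.0001 -> shift cm [ -2.74   0.34 -41.68] turn -0.071 t 3.4
```

>>> jog_arm:
  targets:
    - [0.6,[-1.0,0,-4.5],0]
    - [0.6,[-2.0,0,-9.0],0]
    - [0.6,[-3.5,0,-14.0],-0.01]
    - [0.6,[-5.0,-0.4,-19.0],-0.03]
    - [0.6,[-6.5,-0.8,-24.0],-0.05]
    - [0.6,[-7.5,-1.2,-29.0],-0.07]
    - [0.6,[-8.5,-1.6,-34.0],-0.07]
    - [0.6,[-9.5,-2.0,-39.0],-0.07]
    - [0.6,[-10.0,-2.5,-44.0],-0.07]
    - [0.6,[-10.5,-2.5,-46.0],-0.07]

```text
time_s: 4.4
ee_pos: [0.4866, -0.2041, 0.1938]
eef_rot: [-1.572, -0.002, 0.068]
force: [0.1, 0.2, -0.6]
grip_width: 0.0095
```

>>> jog_arm:
  targets:
    - [0.6,[0,0,0],0]
    - [0.6,[0,0,0],0]
    - [0.6,[0,0,0],0]
    - [0.6,[0,0,0],0]

```text
time_s: 4.8
ee_pos: [0.4875, -0.1999, 0.1926]
eef_rot: [-1.571, -0.0, 0.072]
force: [-0.3, 0.4, -0.6]
grip_width: 0.0095
```

```bash
python3 - <<'E'
from h import *
import pickle
c=cam('wrist'); pickle.dump(c,open('w2.pkl','wb')); save('w2',c['img'],1.5); o=ctrl.get_obs(); print(o['ee_pos'],o['eef_rot'],o['joint_vel'].round(3),o['time_s'],o['grip_width'])
E
```

```text
[ 0.48750076 -0.19998789  0.19262036] [-1.57082807e+00 -1.40819296e-04  7.14910072e-02] [-0.004  0.002 -0.003 -0.     0.001 -0.002] 4.85 0.009378164129411275
```

View pics/w2.png

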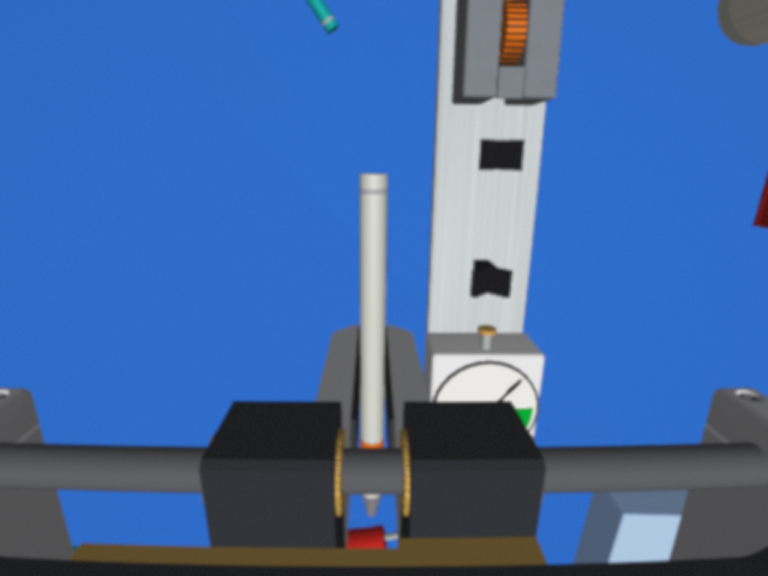

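The wrist picture shows the held stylus from its tail at (373,176) to its nib at (372,514). The rests are centred at about (501,152) and (491,277), the brass plunger is at (487,330), and the wheel and housing are at (513,30).

```bash
python3 - <<'E'
from h import *
import pickle
c=pickle.load(open('w2.pkl','rb')); P,_=cloud(c); im=c['img'].astype(int); v,u=np.mgrid[:384,:512]
def reg(a,b,cc,d): return (u>=a/1.5)&(u<=b/1.5)&(v>=cc/1.5)&(v<=d/1.5)
C=[]
for nm,r in [('r-45',reg(470,535,130,180)),('r+45',reg(462,522,250,305))]:
    m=r&(im.max(-1)<70); q=P[m]; q=q[q[:,2]>.020]; t=q[q[:,2]>.035]
    R=cv2.minAreaRect((t[:,:2]*1000).astype(np.float32)); print(nm,len(q),len(t),q.mean(0).round(4),R, np.percentile(t[:,2],[5,50,95]).round(4))
    C.append(np.array(R[0]))
m=reg(440,570,0,105)&(np.abs(P[...,2]-.055)<.004); t=P[m]; print('housing',len(t),cv2.minAreaRect((t[:,:2]*1000).astype(np.float32)),np.median(t[:,2]))
hs=cv2.cvtColor(c['img'],cv2.COLOR_RGB2HSV)
m=reg(490,540,0,80)&(hs[...,0]<15)&(hs[...,1]>150)&(hs[...,2]>80); print('wheel',P[m].mean(0),np.percentile(P[m][:,2],[50,90,99]))
m=reg(475,500,322,338)&(P[...,2]>.03); print('plunger', P[m].mean(0), P[m][:,1].max())
# base plate edges: fit
m=reg(425,560,0,335)&(np.abs(P[...,2]-.012)<.004)&(im.min(-1)>120); t=P[m]; print('plate',cv2.minAreaRect((t[:,:2]*1000).astype(np.float32)))
# stylus
m=reg(358,388,170,440)&(P[...,2]>.17); t=P[m]; l=np.polyfit(t[:,1],t[:,0],1); lz=np.polyfit(t[:,1],t[:,2],1); print('stylus',l,lz,'tail y',t[:,1].max(), np.polyval(lz,-.2),np.polyval(l,-.2))
print('tail,nib at z', ray_z(c,[(373.5/1.5,176/1.5),(372/1.5,514/1.5)],.192))
print(ray_z(c,[(501/1.5,141/1.5),(480/1.5,155/1.5),(523/1.5,155/1.5),(472.5/1.5,277/1.5),(511.5/1.5,277/1.5),(487/1.5,327/1.5)],[.049]*5+[.052]))
E
```

```text
r-45 459 459 [ 0.5692 -0.1125  0.0456] ((532.2859497070312, -114.54376983642578), (99.80329895019531, 16.69448471069336), 3.333242893218994) [0.0384 0.0446 0.0492]
r+45 442 405 [ 0.5744 -0.1999  0.045 ] ((530.6870727539062, -171.13958740234375), (28.936519622802734, 137.80230712890625), 54.93778991699219) [0.0383 0.0446 0.0493]
housing 3868 ((565.2890625, -49.40257263183594), (60.92569351196289, 57.47957229614258), 3.736682653427124) 0.05489410375481077
wheel [ 0.5636503  -0.03926203  0.05653089] [0.05700038 0.05961799 0.06069703]
plunger [ 0.57383624 -0.23559095  0.05692904] -0.11971555343859498
plate ((570.8458251953125, -131.94061279296875), (80.71067810058594, 246.7345733642578), 3.571544885635376)
stylus [-0.07069874  0.47452833] [0.01642321 0.19902283] tail y -0.11971555343859498 0.19573819008643747 0.48866807808618884
tail,nib at z [[ 0.48387822 -0.12674399  0.192     ]
 [ 0.49391334 -0.27472808  0.192     ]]
[[ 0.5674248  -0.10415337  0.049     ]
 [ 0.55468877 -0.11413848  0.049     ]
 [ 0.58345499 -0.11188113  0.049     ]
 [ 0.56069779 -0.19811823  0.049     ]
 [ 0.58873213 -0.19612178  0.049     ]
 [ 0.57568492 -0.23430543  0.052     ]]
```

```bash
python3 - <<'E'
from h import *
shift([.5708,-.1555,.085],.063)
E
```

```text
now [ 0.4875 -0.2     0.1926] yaw 0.0715 -> shift cm [ 8.62 10.76  3.84] turn 0.008 t 4.85
```

>>> jog_arm:
  targets:
    - [0.6,[4.0,0,2.0],0.008]
    - [0.6,[8.0,1.0,3.8],0.008]
    - [0.6,[8.6,4.0,3.8],0.008]
    - [0.6,[8.6,7.5,3.8],0.008]
    - [0.6,[8.6,10.0,3.8],0.008]
    - [0.6,[8.6,10.8,3.8],0.008]
    - [0.6,[8.6,10.8,3.8],0.008]
    - [0.6,[8.6,10.8,3.8],0.008]

```text
time_s: 5.65
ee_pos: [0.571, -0.157, 0.086]
eef_rot: [-1.572, -0.002, 0.062]
force: [-0.5, -0.8, 0.4]
grip_width: 0.0095
```

```bash
python3 - <<'E'
from h import *
import pickle
c=cam('wrist'); pickle.dump(c,open('w3.pkl','wb'))
s=cam('scene'); a=s['img'][185:265,135:280]; save('c3',np.hstack([cv2.resize(c['img'],(512,384))[:, 60:400],cv2.resize(a,(450,384))[:, :]]))
shift([.5708,-.1555,.047],.063)
E
```

```text
now [ 0.571  -0.1572  0.0862] yaw 0.0621 -> shift cm [-0.02  3.92  0.17] turn -0.001 t 5.75
```

View pics/c3.png

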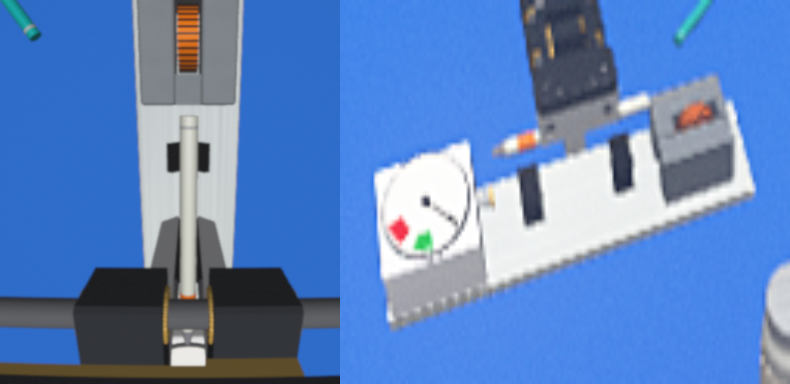

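The wrist part shows the stylus (column 188) centred over the far rest (167–209), and the scene part shows it aligned along the tester. Now lowering.

>>> jog_arm:
  targets:
    - [0.6,[0,1.0,0.1],0]
    - [0.6,[0,2.0,0.1],0]
    - [0.6,[0,2.8,0.1],0]
    - [0.6,[0,3.3,0.1],0]
    - [0.6,[0,3.6,0.1],0]
    - [0.6,[0,3.8,0.1],0]
    - [0.6,[0,3.8,0.1],0]

```text
time_s: 6.45
ee_pos: [0.571, -0.1561, 0.0472]
eef_rot: [-1.571, -0.002, 0.062]
force: [3.4, 0.4, 1.1]
grip_width: 0.0096
```

>>> jog_arm:
  targets:
    - [0.6,[0,0.1,0],0]
    - [0.6,[0,0.1,0],0]

```text
time_s: 6.65
ee_pos: [0.5711, -0.1561, 0.0469]
eef_rot: [-1.572, -0.002, 0.062]
force: [-1.8, 2.7, 11.7]
grip_width: 0.0092
```

>>> jog_arm:
  targets:
    - [1.4,[0,0,0],0]
    - [2.6,[0,0,0],0]
    - [2.6,[0,0,0],0]
    - [2.6,[0,0,0],0]
    - [2.6,[0,-1.5,0],0]
    - [2.6,[0,-4.5,0],0]
    - [2.6,[0,-9.0,0],0]
    - [2.6,[0,-9.0,0],0]

```text
time_s: 7.45
ee_pos: [0.5726, -0.1568, 0.1425]
eef_rot: [-1.575, -0.009, 0.062]
force: [-0.0, -0.9, 0.4]
grip_width: 0.0259
```

>>> jog_arm:
  targets:
    - [0.0,[0,-2.0,-3.0],0]
    - [0.0,[0,-2.0,-6.0],0]
    - [0.0,[0,-2.0,-6.0],0]
    - [0.0,[0,-2.0,-6.0],0]

```text
time_s: 7.85
ee_pos: [0.5737, -0.216, 0.1555]
eef_rot: [-1.57, 0.0, 0.061]
force: [0.1, 0.8, 0.4]
grip_width: 0.0005
```

```bash
python3 - <<'E'
from h import *
import pickle
c=cam('wrist'); pickle.dump(c,open('w4.pkl','wb')); save('w4',c['img'],1.5); o=ctrl.get_obs(); print(o['ee_pos'],o['eef_rot'],o['time_s'],o['grip_width'],o['force'])
E
```

```text
[ 0.57378905 -0.21537851  0.15540072] [-1.57040055e+00  4.70699696e-04  6.19186117e-02] 7.9 0.0007487413044629559 [-0.06937289 -0.37077424 -0.44685656]
```

View pics/w4.png

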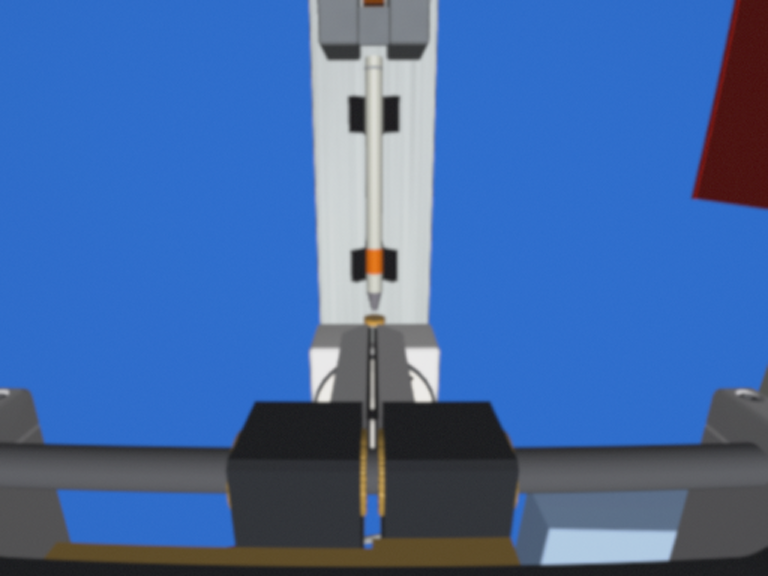

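The stylus lies in both rests with its tail at (373,57), just short of the housing. The nib at (375,308) is just short of the plunger at (375,318). Next: the wheel, and a needle reader from the scene camera.

```bash
cat >> h.py <<'E'
O=np.array([.5721,-.1562]); EX=np.array([.063,-.998]); EY=np.array([.998,.063])
def tw(x,y,z): return np.r_[O+x*EX+y*EY,z]
def needle(nm=None,show=False):
    c=cam('scene'); im=c['img']
    # rectified top view of gauge: 0.25 mm/px, tester x to the right, y up
    N=400; g=(np.arange(N)-N/2)*.00025
    X,Y=np.meshgrid(141e-3+g,-g); W=O+X[...,None]*EX+Y[...,None]*EY
    W=np.concatenate([W,np.full((N,N,1),.061),np.ones((N,N,1))],-1)@np.linalg.inv(c['c2w']).T
    s=np.stack([W[...,0]/-W[...,2],-W[...,1]/-W[...,2]],-1); s=s*(1+c['k1']*(s**2).sum(-1,keepdims=True))
    K=c['camera_matrix']; m=(s@np.diag([K[0,0],K[1,1]])+[K[0,2],K[1,2]]).astype(np.float32)
    r=cv2.remap(im,m[...,0],m[...,1],cv2.INTER_CUBIC)
    if nm: save(nm,r,1.5)
    return r,c
E
python3 - <<'E'
from h import *
import pickle
c=pickle.load(open('w4.pkl','rb'))
a=ray_z(c,[(373/1.5,57/1.5),(375/1.5,309/1.5),(374/1.5,318/1.5)],[.045,.045,.052]); 
for p in a: d=p[:2]-O; print(p.round(4),'tester',(d@EX).round(4),(d@EY).round(4))
needle('g0')
shift(tw(-.127,0,.11),.063)
E
```

```text
[ 0.5673 -0.082   0.045 ] tester -0.0744 -0.0001
[ 0.5778 -0.2315  0.045 ] tester 0.0755 0.001
[ 0.5774 -0.2351  0.052 ] tester 0.0791 0.0003
now [ 0.5739 -0.2151  0.1554] yaw 0.0625 -> shift cm [ 0.18  4.55 18.58] turn -0.001 t 7.95
```

View pics/g0.png

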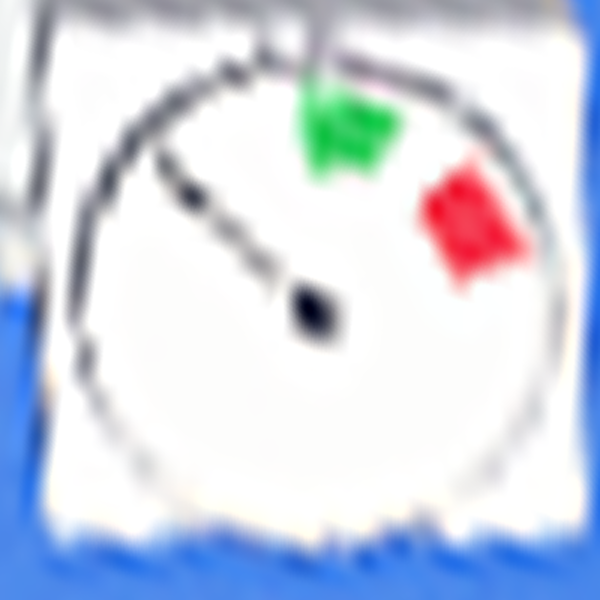

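The rectified dial shows the pivot at (315,312), the needle tip at (163,160) and the green sector at (350,130), about 0.98 rad clockwise from the needle. That agrees with the description. Moving over the wheel.

>>> jog_arm:
  targets:
    - [0.0,[0.2,0,4.5],0]
    - [0.0,[0.2,0,9.0],0]
    - [0.0,[0.2,0.5,13.5],0]
    - [0.0,[0.2,2.0,17.0],0]
    - [0.0,[0.2,4.0,18.6],0]
    - [0.0,[0.2,4.5,18.6],0]
    - [0.0,[0.2,4.5,18.6],0]
    - [0.0,[0.2,4.5,18.6],0]
  grip_force: 20

```text
time_s: 8.75
ee_pos: [0.5648, -0.0308, 0.1113]
eef_rot: [-1.571, -0.001, 0.061]
force: [-0.5, 1.0, -0.0]
grip_width: 0.0005
```

```bash
cat >> h.py <<'E'
def nang():
    r,_=needle(); g=r.astype(int).max(-1); v,u=np.mgrid[:400,:400]; du,dv=u-210,208-v; R=np.hypot(du,dv)
    m=(R>30)&(R<115)&(g<130); a=np.arctan2(dv,du)[m]; w=(130-g[m]).astype(float)
    return len(a),2.356-np.angle((w*np.exp(1j*a)).sum()) if len(a) else None
E
python3 - <<'E'
from h import *
print(nang()); shift(tw(-.127,0,.081),.063); print(ctrl.get_obs()['force'])
E
```

```text
(108, np.float64(-0.03160974447495324))
now [ 0.5649 -0.031   0.1114] yaw 0.061 -> shift cm [-0.07  3.04  0.16] turn -0.002 t 8.8
[-0.63141422 -1.01819468  0.56851665]
```

>>> jog_arm:
  targets:
    - [0.0,[-0.05,1.2,0.1],0]
    - [0.0,[-0.05,2.2,0.1],0]
    - [0.0,[-0.05,2.7,0.1],0]
    - [0.0,[-0.05,2.8,0.1],0]
    - [0.0,[-0.05,2.8,0.1],0]

```text
time_s: 9.3
ee_pos: [0.5639, -0.0292, 0.0823]
eef_rot: [-1.571, 0.0, 0.062]
force: [0.4, 0.6, -0.2]
grip_width: 0.0006
```

>>> jog_arm:
  targets:
    - [0.0,[0,0.1,0],0]
    - [0.0,[0,0.1,0],0]

```text
time_s: 9.5
ee_pos: [0.564, -0.0292, 0.0817]
eef_rot: [-1.571, -0.0, 0.062]
force: [-0.1, -0.5, 0.5]
grip_width: 0.0004
```

>>> jog_arm:
  targets:
    - [0.0,[0,0.05,0],0]
    - [0.0,[0,0.05,0],0]

```text
time_s: 9.7
ee_pos: [0.5639, -0.0292, 0.0811]
eef_rot: [-1.571, -0.0, 0.062]
force: [0.3, 0.0, -0.6]
grip_width: 0.0003
```

>>> jog_arm:
  targets:
    - [0.0,[0,0.05,0],0]
    - [0.0,[0,0.05,0],0]

```text
time_s: 9.9
ee_pos: [0.5639, -0.0292, 0.0805]
eef_rot: [-1.571, 0.0, 0.062]
force: [0.3, -0.5, 0.4]
grip_width: 0.0005
```

>>> jog_arm:
  targets:
    - [0.0,[0,0.05,0],0]
    - [0.0,[0,0.05,0],0]

```text
time_s: 10.1
ee_pos: [0.5639, -0.0292, 0.0799]
eef_rot: [-1.571, 0.0, 0.062]
force: [0.3, 0.4, 0.4]
grip_width: 0.0004
```

>>> jog_arm:
  targets:
    - [0.0,[0,0.05,0],0]
    - [0.0,[0,0.05,0],0]

```text
time_s: 10.3
ee_pos: [0.5639, -0.0292, 0.0794]
eef_rot: [-1.571, 0.0, 0.062]
force: [0.1, 0.3, -0.1]
grip_width: 0.0007
```

>>> jog_arm:
  targets:
    - [0.0,[0,0.04,0],0]
    - [0.0,[0,0.04,0],0]

```text
time_s: 10.5
ee_pos: [0.5639, -0.0292, 0.0791]
eef_rot: [-1.571, 0.0, 0.062]
force: [-0.0, 0.4, -0.3]
grip_width: 0.0003
```

>>> jog_arm:
  targets:
    - [0.0,[0,0.04,0],0]
    - [0.0,[0,0.04,0],0]

```text
time_s: 10.7
ee_pos: [0.5639, -0.0292, 0.0787]
eef_rot: [-1.571, 0.0, 0.062]
force: [-0.2, 0.8, 1.5]
grip_width: 0.0004
```

>>> jog_arm:
  targets:
    - [0.0,[0,0.04,0],0]
    - [0.0,[0,0.04,0],0]

```text
time_s: 10.9
ee_pos: [0.564, -0.0292, 0.0786]
eef_rot: [-1.571, -0.0, 0.062]
force: [-1.7, -1.1, 4.2]
grip_width: 0.0005
```

>>> jog_arm:
  targets:
    - [0.0,[0,0.04,0],0]
    - [0.0,[0,0.04,0],0]

```text
time_s: 11.1
ee_pos: [0.5641, -0.0292, 0.0784]
eef_rot: [-1.571, -0.001, 0.062]
force: [-3.2, 0.9, 7.7]
grip_width: 0.0007
```

>>> jog_arm:
  targets:
    - [0.0,[0,0.03,-0.1],0]
    - [0.0,[0,0.03,-0.3],0]
    - [0.0,[0,0.03,-0.5],0]
    - [0.0,[0,0.03,-0.5],0]

```text
time_s: 11.5
ee_pos: [0.5644, -0.0341, 0.0784]
eef_rot: [-1.571, -0.001, 0.062]
force: [-4.0, 1.7, 10.7]
grip_width: 0.0007
```

```bash
python3 - <<'E'
from h import *
c=cam('wrist'); save('w5',c['img'],1.5); print(nang())
E
```

```text
(108, np.float64(-0.03130850711469302))
```

View pics/w5.png

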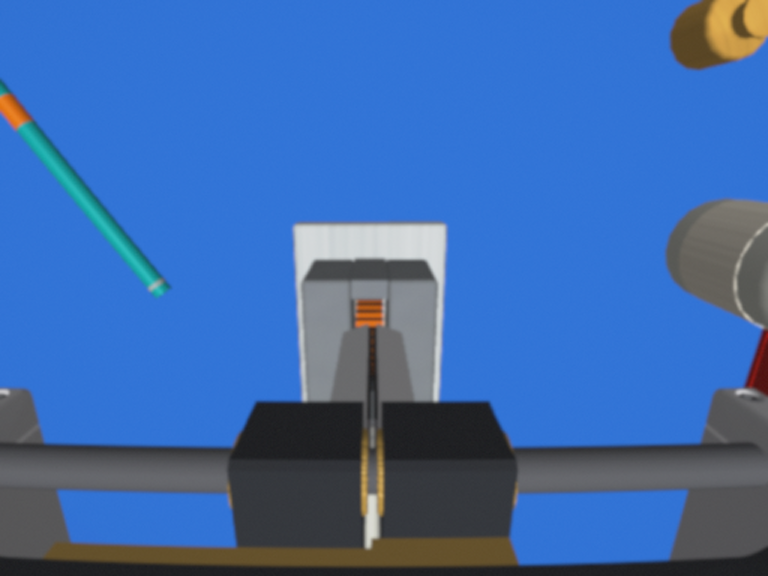

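The fingertip (373,330) is on the orange wheel rim, whose visible part is at (370,312). Continuing the stroke.

>>> jog_arm:
  targets:
    - [0.0,[-0.03,0,-0.2],0]
    - [0.0,[-0.03,0,-0.4],0]
    - [0.0,[-0.03,0,-0.6],0]
    - [0.0,[-0.03,0,-0.6],0]

```text
time_s: 12.0
ee_pos: [0.5647, -0.04, 0.0785]
eef_rot: [-1.571, -0.001, 0.062]
force: [-1.4, 1.9, 10.1]
grip_width: 0.0006
```

```bash
python3 - <<'E'
from h import *
c=cam('wrist'); save('w6',c['img'][170:280,170:330],4); print(nang()); shift(tw(-.121,0,.0784),.063)
E
```

```text
(108, np.float64(-0.031901000040266414))
now [ 0.5647 -0.04    0.0785] yaw 0.062 -> shift cm [0.01 0.01 0.46] turn -0.001 t 12.1
```

View pics/w6.png

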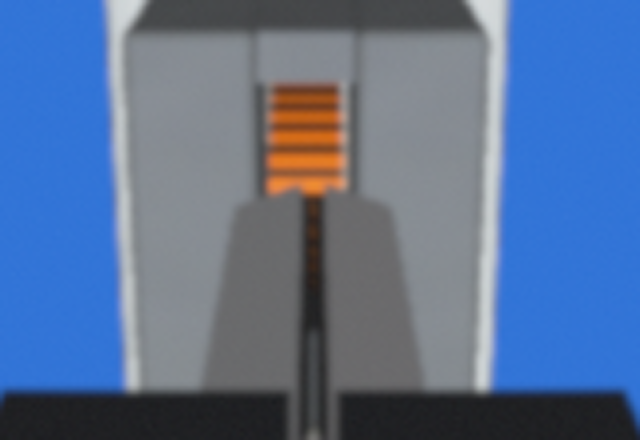

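>>> jog_arm:
  targets:
    - [0.0,[0,-0.4,0],0]
    - [0.0,[0,-0.5,0.6],0]
    - [0.0,[0,-0.5,1.1],0]
    - [0.0,[0,-0.3,1.1],0]
    - [0.0,[0,-0.1,1.1],0]
    - [0.0,[0,-0.05,1.1],0]
    - [0.0,[0,0,1.1],0]
    - [0.0,[0,0,1.1],0]

```text
time_s: 12.9
ee_pos: [0.5637, -0.029, 0.0783]
eef_rot: [-1.57, -0.0, 0.062]
force: [-4.3, 1.9, 11.3]
grip_width: 0.0004
```

>>> jog_arm:
  targets:
    - [0.0,[0,0,-0.2],0]
    - [0.0,[0,0,-0.4],0]
    - [0.0,[0,0,-0.6],0]

```text
time_s: 13.2
ee_pos: [0.5641, -0.035, 0.0784]
eef_rot: [-1.57, -0.0, 0.062]
force: [-5.2, 3.6, 12.1]
grip_width: 0.0005
```

>>> jog_arm:
  targets:
    - [0.0,[0,0,-0.2],0]
    - [0.0,[0,0,-0.4],0]
    - [0.0,[0,0,-0.6],0]

```text
time_s: 13.5
ee_pos: [0.5645, -0.041, 0.0784]
eef_rot: [-1.57, -0.0, 0.062]
force: [-4.7, 3.4, 12.9]
grip_width: -0.0001
```

```bash
python3 - <<'E'
from h import *
import pickle
print(nang()); shift(tw(-.121,0,.0784),.063); s=cam('scene'); pickle.dump(s,open('s2.pkl','wb'))
hs=cv2.cvtColor(s['img'],cv2.COLOR_RGB2HSV); s0=pickle.load(open('scene.pkl','rb'))
m=(hs[...,0]<15)&(hs[...,1]>120)&(hs[...,2]>100); P,_=cloud(s); d=(P[...,:2]-O); x=d@EX; y=d@EY
m&=(np.abs(y)<.02)&(np.abs(x)<.07)&(P[...,2]>.03); print('band x',m.sum(),x[m].mean() if m.any() else None)
E
```

```text
(108, np.float64(-0.030829802533088202))
now [ 0.5645 -0.0412  0.0784] yaw 0.0619 -> shift cm [0.03 0.   0.58] turn -0.001 t 13.55
band x 15 0.04461939927542495
```

>>> jog_arm:
  targets:
    - [0.0,[0,-0.4,0],0]
    - [0.0,[0,-0.5,0.6],0]
    - [0.0,[-0.05,-0.5,1.2],0]
    - [0.0,[-0.05,-0.3,1.2],0]
    - [0.0,[-0.05,-0.1,1.2],0]
    - [0.0,[-0.05,-0.05,1.2],0]
    - [0.0,[-0.05,-0.01,1.2],0]
    - [0.0,[-0.05,-0.01,1.2],0]

```text
time_s: 14.4
ee_pos: [0.5632, -0.029, 0.0783]
eef_rot: [-1.57, -0.0, 0.062]
force: [-4.1, 3.9, 11.7]
grip_width: 0.0006
```

>>> jog_arm:
  targets:
    - [0.0,[0,0,-0.2],0]
    - [0.0,[0,0,-0.4],0]
    - [0.0,[0,0,-0.6],0]

```text
time_s: 14.7
ee_pos: [0.5636, -0.035, 0.0784]
eef_rot: [-1.57, -0.0, 0.062]
force: [-4.6, 3.6, 13.0]
grip_width: 0.0007
```

```bash
cat >> h.py <<'E'
def band():
    s=cam('scene'); hs=cv2.cvtColor(s['img'],cv2.COLOR_RGB2HSV); P,_=cloud(s); d=(P[...,:2]-O); x=d@EX; y=d@EY
    m=(hs[...,0]<15)&(hs[...,1]>120)&(hs[...,2]>100)&(np.abs(y)<.02)&(np.abs(x)<.07)&(P[...,2]>.03); return m.sum(),x[m].mean()
E
python3 - <<'E'
from h import *
print(nang(),band())
E
```

```text
(106, np.float64(-0.031761216891150745)) (np.int64(16), np.float64(0.04705615300438413))
```

>>> jog_arm:
  targets:
    - [0.0,[0,0,-0.2],0]
    - [0.0,[0,0,-0.4],0]
    - [0.0,[0,0,-0.6],0]

```text
time_s: 15.1
ee_pos: [0.5639, -0.041, 0.0784]
eef_rot: [-1.57, -0.0, 0.062]
force: [-5.5, 4.3, 12.3]
grip_width: 0.0007
```

```bash
python3 - <<'E'
from h import *
print(nang(),band())
E
```

```text
(108, np.float64(-0.031180404875951417)) (np.int64(14), np.float64(0.04996104229581465))
```

>>> jog_arm:
  targets:
    - [0.0,[0,-0.4,0],0]
    - [0.0,[0,-0.5,0.6],0]
    - [0.0,[-0.03,-0.5,1.2],0]
    - [0.0,[-0.03,-0.3,1.2],0]
    - [0.0,[-0.03,-0.1,1.2],0]
    - [0.0,[-0.03,-0.05,1.2],0]
    - [0.0,[-0.03,-0.01,1.2],0]
    - [0.0,[-0.03,-0.01,1.2],0]

```text
time_s: 16.0
ee_pos: [0.5629, -0.029, 0.0783]
eef_rot: [-1.57, -0.0, 0.062]
force: [-4.3, 2.6, 9.5]
grip_width: 0.0001
```

>>> jog_arm:
  targets:
    - [0.0,[0,0,-0.2],0]
    - [0.0,[0,0,-0.4],0]
    - [0.0,[0,0,-0.4],0]

```text
time_s: 16.3
ee_pos: [0.5632, -0.0331, 0.0785]
eef_rot: [-1.57, -0.0, 0.062]
force: [-4.0, 1.9, 10.6]
grip_width: 0.0007
```

```bash
python3 - <<'E'
from h import *
print(nang(),band())
E
```

```text
(37, np.float64(0.35185209891834335)) (np.int64(15), np.float64(0.05078465073361494))
```

>>> jog_arm:
  targets:
    - [0.0,[0,0.01,-0.2],0]
    - [0.0,[0,0.01,-0.35],0]
    - [0.0,[0,0.01,-0.35],0]

```text
time_s: 16.7
ee_pos: [0.5634, -0.0366, 0.0784]
eef_rot: [-1.57, -0.0, 0.062]
force: [-4.8, 3.6, 11.4]
grip_width: 0.0004
```

```bash
python3 - <<'E'
from h import *
print(nang(),band())
E
```

```text
(155, np.float64(0.7065599386169084)) (np.int64(14), np.float64(0.052088738603966796))
```

3 mm more should bring the needle to about 1.0.

>>> jog_arm:
  targets:
    - [0.0,[0,0,-0.15],0]
    - [0.0,[0,0,-0.27],0]
    - [0.0,[0,0,-0.27],0]

```text
time_s: 17.1
ee_pos: [0.5635, -0.0392, 0.0784]
eef_rot: [-1.57, -0.0, 0.062]
force: [-4.5, 3.5, 11.7]
grip_width: 0.0005
```

```bash
python3 - <<'E'
from h import *
print(nang(),band())
E
```

```text
(410, np.float64(0.9252221863010204)) (np.int64(11), np.float64(0.053387964262570836))
```

>>> jog_arm:
  targets:
    - [0.0,[0,-0.2,0],0]
    - [0.0,[0,-1.0,0],0]
    - [0.0,[0,-4.0,0],0]
    - [0.0,[0,-8.0,0],0]
    - [0.0,[0,-8.0,0],0]
    - [0.0,[0,-8.0,0],0]

```text
time_s: 17.8
ee_pos: [0.5637, -0.0396, 0.1584]
eef_rot: [-1.571, -0.002, 0.062]
force: [0.2, -0.3, -0.7]
grip_width: 0.0008
```

```bash
python3 - <<'E'
from h import *
print(nang()); r,c=needle(); save('end',np.hstack([cv2.resize(r,(384,384)),cv2.resize(c['img'][195:260,140:275],(416,384))])); o=ctrl.get_obs(); print(o['force'],o['joint_vel'].round(3),o['ee_pos'])
E
```

```text
(418, np.float64(0.925486665599971))
[-0.80600111  0.10443705 -0.27780898] [ 0.001  0.01   0.003  0.002  0.001 -0.   ] [ 0.56299342 -0.03945298  0.15676393]
```

View pics/end.png

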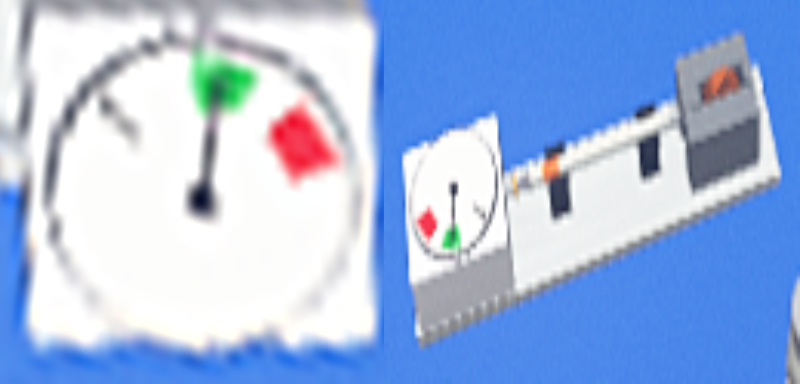

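The needle points from (201,200) to (218,80), inside the green sector. The stylus is in both rests with its nib on the plunger, and the arm is clear. Handing in.

```bash
python3 -c "
from station import ctrl
print(ctrl.hand_in())"
```

```text
the job is handed in; nothing more can be done
None
```

The orange-banded stylus is in the tester's two V-rests with its nib towards the gauge, and the needle stands in the green. The job is handed in.

- **Stylus:** I took it from the clear tray and laid it in the rests. The camera put its ends at tester x = -74 and +76 mm before the wheel was turned.
- **Thumbwheel:** I felt for the wheel and made contact with the fingertip at about 60 mm above the bench. I rolled it in four short strokes, with readings of at most about 13 N upward on the tool and about 14.5 N in all.
- **Last check:** With the fingertip lifted clear, the needle read about 0.93 rad (green is 0.75 to 1.25). The picture showed it inside the green sector and the stylus held between pusher and plunger.
- **Limits:** The needle stayed short of the red in every reading. I kept the gripper off the plunger and the other things. The job took about 18 s.
- **Readings that disagreed:** One mid-roll needle reading (0.35 rad) was uncertain because few needle pixels were visible. The fixed zero tick on the dial may bias the readings slightly, but the picture agrees with the final one. I took no separate picture afterwards of the tray and the other objects.

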